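Shut and latch the coffee storage tub

ROBOT

A 6-joint arm with a two-finger parallel gripper is mounted at the origin on the work surface. World frame = base frame: x ahead of the robot, y to its left, z up, the work surface at z = 0. Lengths are in m, angles in rad, forces in N, time in s.
With the tool pointing down it reaches from about 0.325 to 0.925 m from the base axis. Payload 3.1 kg.
Tool frame: the origin (TCP) lies midway between the tips of the shut fingers; the grasp point (between the pads) lies 19 mm behind it; z points along the fingers, y is the line along which they close (so a half turn about z gives the same grasp; the last joint's range is limited). The gripper opens to 85 mm and grips with 20 to 120 N. Pads are 22 mm wide; open, the fingers measure 114 mm over their backs; the gripper's body (76 mm by 85 mm) begins 54 mm behind the grasp point. The pads swing forward as they close: fully open they stand 13 mm farther back than shut.
Start: joints at [1.162, 0.217, 1.613, -0, 1.311, -0.112], TCP at [0.183, 0.598, 0.231] pointing down, gripper open.
Joint ranges: [-2.75, 2.75], [-0.78, 2.1], [0.31, 2.55], [-1.13, 4.27], [0.13, 2.63], [-2.58, 2.58]. Speed limits (rad/s): [2.79, 2.79, 3.14, 3.14, 3.14, 3.14].

INTERFACE

Orientations are given as a unit quaternion [w, x, y, z].
In Python, from rig import get_state, get_image, camera_info, hand_in gives the robot as it stands.
- The arm moves only by the tool play_rows, never from a script. Its argument "motion" is one flat list of numbers, 4 for each row, row after row: the shift along the tool's x, y, z as a fraction of full scale, then the turn about the tool's z as a fraction of full scale. A call has 1 to 8 rows; each row is the pose to reach, as a shift and turn from the pose commanded when the call began, along the tool's axes at that moment; what a row does not reach only later rows make up. Full scale, the value 1, is 150 mm for a shift and 60 degrees for a turn. A row lasts 1/12 s, in which the tool goes at most 41.7 mm and 7.16 degrees, less where a joint would pass 70% of its speed; a pose out of reach is approached as far as the arm can. A call with a number of a shift or a turn outside -1 to 1 is refused whole. A call with a gripper value outside its range is refused whole. "claw" is the closure, from 0 (fully open) to 1 (shut), set as the call begins (left out, the last holds). The fingers move at their own pace and stop on an object; "force" is the grip in N (left out, the last holds). Time passes only in rows, so rows that repeat a pose let the fingers close. It gives the time, the measured TCP pose, the force, the opening and the grip force at its end, in the units of the state.
- get_state(): the state, without advancing time (a new reading comes with each control period).
- get_image(name): name is "scene" or "top"; returns the picture (420x560x3 uint8, red, green, blue); there is no depth.
- camera_info(name): a dict with "fovy" (degrees; the focal length in pixels is half the picture's height over the tangent of half this angle, whatever the lens; pixels are square), "cx", "cy" (the principal point, pixels), "distortion" ([k1, k2, p1, p2, k3] as OpenCV has them; the pictures are not rectified), "T" (4x4, takes a point from camera to world coordinates). Camera axes: x right, y down, z forward; pixel columns grow to the right and rows downward; lengths in m; the calibration is good to about 2 mm. A picture is of the moment at which its call begins. camera_info takes no time and is no camera call.
- hand_in(): hands the job in; it is judged then, once.
The state is a dict: "time_s": time; "q": joint angles; "dq": joint speeds; "tau": joint torques, N m; "ee_pos": TCP position; "eef_rot": TCP orientation; "wrist_force": force on the tool from outside, world axes, zero at the start; "wrist_torque": the same for the moment, N m; "width": opening from 0.0 (shut) to 1.0 (fully open); "grip_force": force on a finger pad.
Only numpy, scipy, OpenCV 4.12 (cv2) and the standard library are available. Lean on these libraries where they do the work, as an engineer would, in place of code of your own. Each camera call takes 0.05 s, during which the arm holds its last target. There are 200 camera calls.

TASK

Shut the lid of the coffee tub, flip the yellow wire loop of its latch over the keeper hook on the lid, then press the red lever down flat against the tub so that the lid is pulled tight. Leave the other things on the ledge where they stand.

Things in the scene. Friction and masses are not known exactly. Their poses are not given: they have to be found in the camera images.
- tub: cream plastic storage tub with open top, 160 (x) x 200 (y) x 120 mm tall, fixed to the ledge; origin at the centre of its underside, z up; the latch is in the middle of its +x face (the side away from the robot at yaw 0), the lid's hinge along the top of its -x face
- lid (a joint): opening angle of the lid, rad: 0 = tight shut, 0.034 = resting loosely on the springy gasket (6 mm gap at the latch), about 1 = open. Hinge line along the tub's y at tub x = -80, z = 120 mm. The stiff hinge (up to 0.35 N m to turn) holds the lid wide open; below about 0.5 it sinks by itself
- lid_top (a point): point on the outer (upper) face of the grey-green 160 x 200 x 8 mm lid, on its midline, 100 mm from the hinge line; its z axis is the lid's outward normal, its x axis points from the hinge to the free edge
- keeper (a point): where the centre of the yellow bar sits when latched, on the dark steel keeper (24 mm wide in y) at the middle of the lid's free edge: 168 mm from the hinge, 10 mm above the lid's upper face, 4 mm above the keeper's flat floor, which runs 50 mm back towards -x. An upright lip 3 mm thick has its inner face 4.3 mm to +x and its top 2 mm above this point. Axes as lid_top
- lever (a joint): angle of the red lever, rad: 0 = hanging straight down, flat against the tub (latched); 1.57 = sticking straight out from the +x face; it starts raised at about 1.8 to 2.05. It stays where it is left (friction 0.12 N m); with the loop hooked it takes about 5 to 18 N at 35 mm from the pivot to press it; it passes over-centre near the end and then holds
- lever_pivot (a point): pivot of the lever, axis along the tub's y; at tub x = 94, y = 0, z = 124 mm (14 mm out from the +x face)
- lever_tip (a point): free end of the lever, 46 mm from the pivot; the lever is a flat blade 24 mm wide (y), 5 mm thick, with a 7 mm round end bar centred on this point and a grip pad 4 mm proud of its outer face over the last 24 mm
- bail (a joint): angle of the wire loop from the lever, rad, growing as it swings over towards the lid; -2.71 = at its stop, leaning out over the lever. It swings freely. Its elevation above the tub's +x = 1.76 + lever + bail: upright at 1.57, beyond that it falls onto the lid. Its pin moves with the lever: 18 mm from lever_pivot at elevation lever - 1.57. With the lever raised it clears the lip
- bail_bar (a point): centre of the yellow cross bar at the end of the wire loop: 8 mm diameter, 38 mm long, parallel to the tub's y axis, 32.6 mm from the loop's pin. The loop's two 4 mm side wires pass either side of the keeper (38 mm between wire centres)
- jar: closed coffee jar, 84 mm diameter, 150 mm tall; origin at the centre of its base (bystander)
- pitcher: stainless milk pitcher with handle, 80 mm diameter, 100 mm tall; origin at the centre of its base (bystander)
- mug: blue mug, 76 mm diameter, 90 mm tall; origin at the centre of its base (bystander)
- sugar: white sugar canister, 70 mm diameter, 110 mm tall; origin at the centre of its base (bystander)
- coaster: square white ceramic coaster 95 x 95 x 8 mm beside the tub; origin at the centre of its underside (bystander)
- scoop: pink plastic scoop, 110 mm long, 28 mm tall, beside the tub; origin on its underside near the middle (bystander)
- spoon: steel spoon lying beyond the tub; origin on its underside (bystander)

How it is judged:
On the way, in this order (a step that is already met when the one before it is completed fails the run):
1. the lid is down on its gasket (value of joint lid below 0.06 rad), for 0.2 s.
2. with the lid down, the yellow bar lies on the keeper behind its lip (value of joint lid below 0.06 rad and x of bail_bar in the frame of keeper between -0.04 and 0.004 m and z of bail_bar in the frame of keeper between -0.005 and 0.005 m), for 0.2 s.
At the end, for the whole second after the job is handed in: The lid is pulled tight (under 0.015 rad open, about 2.5 mm at the latch), the yellow bar sits behind the keeper's lip (within 8 mm of its seat along the lid and 5 mm in height), the lever lies flat against the tub (within 0.15 rad) and at rest, and no bystander has been shifted by more than 30 mm (value of joint lever below 0.15 rad and value of joint lid below 0.015 rad and x of bail_bar in the frame of keeper between -0.008 and 0.004 m and z of bail_bar in the frame of keeper between -0.005 and 0.005 m and velocity of joint lever between -0.05 and 0.05 rad/s); the robot touches nothing.
It fails at once if a bystander is shifted by more than 30 mm (distance of any of jar, pitcher, mug, sugar, coaster, scoop, spoon from where it was at the start of the episode above 0.03 m).
It also fails if it takes over 56 s, if anything falls off the work surface, if the arm or the gripper's body presses on something with over 40 N, if the wrist force passes 120 N, or if a joint passes its speed limit or range.

## Working session

There is one attempt and no reset: what is moved stays moved. The work goes in short steps, Python scripts to look and compute and a tool call to move; the robot and the scene stay as the last step left them, time stands still between calls to the robot, and variables do not carry over. Pictures are saved under pics/ and viewed, at most 10 in all, crops included, and the job is handed in when it is done.

Besides the shell and the picture viewer there is one more tool, called after "Emit:" as name(argument=value, ...), one argument or row to a line, values as JSON. play_rows: Moves the arm, as the interface text tells. Shift numbers are shares of 150 mm and turn numbers shares of 60 degrees, none past 1 either way. Its arguments: {"type":"object","properties":{"motion":{"type":"array","items":{"type":"number"}},"claw":{"type":"number"},"force":{"type":"number"}},"required":["motion"]}

```bash
mkdir -p pics; ls; python3 - <<'E'
from rig import *
import cv2,numpy as np
for n in("scene","top"):
    cv2.imwrite(f"pics/{n}0.png",get_image(n)[:,:,::-1]); c=camera_info(n); print(n,{k:(np.round(v,4).tolist()) for k,v in c.items()})
s=get_state();print(s)
E
```

```text
pics
scene {'fovy': 43.4709, 'cx': 273.9758, 'cy': 212.995, 'distortion': [-0.0047, 0.0, 0.0, 0.0, 0.0], 'T': [[0.3747, 0.7865, -0.491, 1.2851], [0.9271, -0.3244, 0.1879, -0.2738], [-0.0115, -0.5256, -0.8507, 1.3066], [0.0, 0.0, 0.0, 1.0]]}
top {'fovy': 49.4253, 'cx': 283.2847, 'cy': 215.0475, 'distortion': [0.0306, 0.0, 0.0, 0.0, 0.0], 'T': [[-0.026, -0.9966, 0.0786, 0.4885], [-0.9996, 0.0269, 0.011, -0.0072], [-0.0131, -0.0783, -0.9968, 1.3853], [0.0, 0.0, 0.0, 1.0]]}
{'time_s': 0.1, 'q': array([ 1.16181394e+00,  2.17676206e-01,  1.61481439e+00, -1.33751467e-05,
        1.31130760e+00, -1.12158052e-01]), 'dq': array([-0.00056174, -0.00218789, -0.00246214,  0.00144566, -0.0026724 ,
        0.00077308]), 'tau': array([-9.89814798e-04, -3.98075759e+01, -3.04970920e+01, -1.96047777e-04,
        4.32796558e-03, -2.61909645e-05]), 'ee_pos': array([0.18245892, 0.59698587, 0.23007915]), 'eef_rot': array([-2.77863986e-04,  1.47866150e-01,  9.89006767e-01, -1.06720611e-03]), 'wrist_force': array([ 0.76110942, -0.36879812,  0.44304045]), 'wrist_torque': array([-0.03153889,  0.0499506 , -0.01289104]), 'grip_force': 0.0, 'width': 1.0023495383865177}
```

View pics/scene0.png

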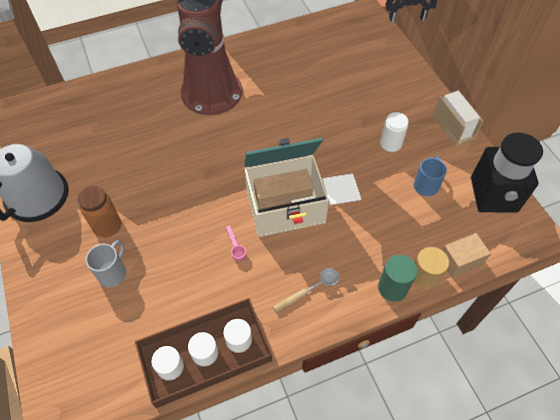

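View pics/top0.png

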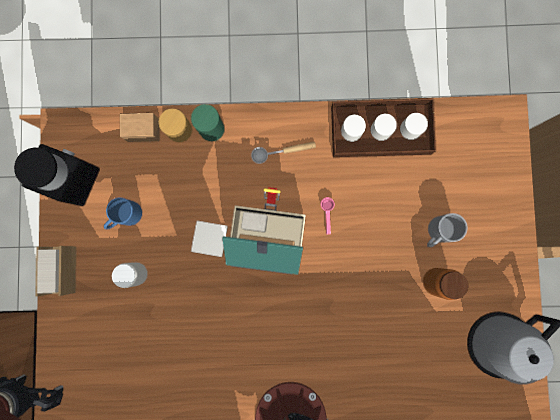

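The tub sits around (265,235) in top and (288,195) in scene. The lid is open towards the robot, and the red lever and yellow loop are at top (272,195). Next I'll enlarge both views.

```bash
python3 - <<'E'
import cv2,numpy as np
a=cv2.imread("pics/scene0.png")[125:245,230:340];b=cv2.imread("pics/top0.png")[175:285,212:322]
a=cv2.resize(a,(400,436),interpolation=cv2.INTER_CUBIC);b=cv2.resize(b,(400,400),interpolation=cv2.INTER_CUBIC)
o=np.zeros((436,800,3),np.uint8);o[:,:400]=a;o[:400,400:]=b;cv2.imwrite("pics/c1.png",o)
E
```

```text
(no output)
```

View pics/c1.png

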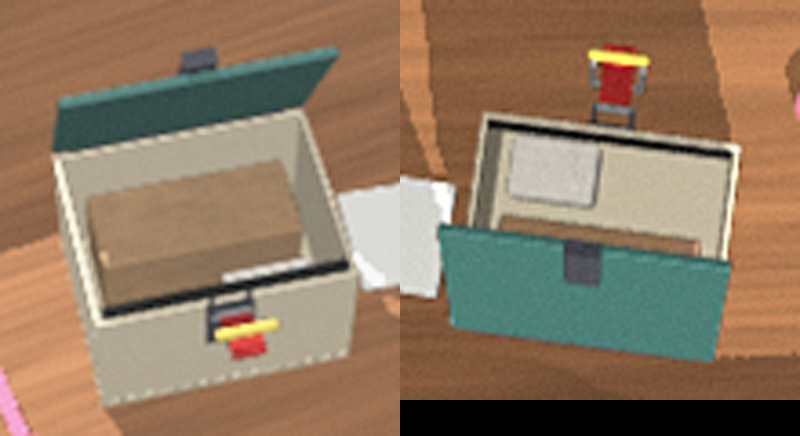

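```bash
cat > h.py <<'E'
from rig import *
import cv2,numpy as np
from scipy.optimize import least_squares
from scipy.spatial.transform import Rotation as R
def proj(n,P):
    c=camera_info(n);T=np.linalg.inv(np.array(c["T"]));f=210/np.tan(np.radians(c["fovy"])/2)
    K=np.array([[f,0,c["cx"]],[0,f,c["cy"]],[0,0,1.]])
    return cv2.projectPoints(np.array(P,float),cv2.Rodrigues(T[:3,:3])[0],T[:3,3],K,np.array(c["distortion"],float))[0][:,0]
def W(p,P):  # tub->world
    c,s=np.cos(p[2]),np.sin(p[2]);P=np.atleast_2d(P)
    return np.c_[p[0]+c*P[:,0]-s*P[:,1],p[1]+s*P[:,0]+c*P[:,1],P[:,2]]
def lidp(th,r,y,h=0): return [-.08+r*np.cos(th)-h*np.sin(th),y,.12+r*np.sin(th)+h*np.cos(th)]
def barp(lev,bail,y=0):
    e=lev-1.57;f=1.76+lev+bail
    return [.094+.018*np.cos(e)+.0326*np.cos(f),y,.124+.018*np.sin(e)+.0326*np.sin(f)]
def tipp(lev,y=0): return [.094+.046*np.sin(lev),y,.124-.046*np.cos(lev)]
E
cat > fit.py <<'E'
from h import *
sc=lambda x,y:(230+(x+.5)/3.636-.5,125+(y+.5)/3.636-.5)
tp=lambda x,y:(212+(x-400+.5)/3.636-.5,175+(y+.5)/3.636-.5)
S=np.array([sc(*a) for a in [(102,322),(351,266),(106,405),(350,352),(55,155),(216,335),(279,322)]])
Tt=np.array([tp(*a) for a in [(485,113),(740,147),(440,226),(730,263),(455,327),(715,360),(588,56),(648,62)]])
def f(p):
    lev,bail,th=p[3:6];b=[barp(lev,bail,-.019),barp(lev,bail,.019)]
    ps=[[.08,-.1,.12],[.08,.1,.12],[.08,-.1,0],[.08,.1,0],[-.08,-.1,.12]]+b
    pt=[[.08,.1,.12],[.08,-.1,.12],lidp(th,.16,.1,0),lidp(th,.16,-.1,0),lidp(th,0,.1,.008),lidp(th,0,-.1,.008)]+b[::-1]
    return np.r_[(proj("scene",W(p,ps))-S).ravel(),(proj("top",W(p,pt))-Tt).ravel()]
for lev in(1.8,1.95,2.05):
  r=least_squares(lambda q:f(np.r_[q[:3],lev,q[3:]]),[.45,.05,0,-2.7,1]);p=np.r_[r.x[:3],lev,r.x[3:]]
  print(lev,np.round(r.x,4),r.cost); print("tip scene",proj("scene",W(p,[tipp(lev,-.012),tipp(lev,.012)])).round(1).tolist(),"top",proj("top",W(p,[tipp(lev,-.012),tipp(lev,.012)])).round(1).tolist())
print(f(p).reshape(-1,2).round(1).tolist())
print("obs tip",sc(236,358),sc(264,352),tp(602,45),tp(637,47))
E
python3 fit.py
```

```text
1.8 [ 0.5227  0.0553 -0.1522 -2.57    1.1224] 16.02623463232614
tip scene [[294.5, 223.4], [303.5, 221.5]] top [[276.9, 189.6], [268.3, 188.5]]
1.95 [ 0.5226  0.0553 -0.1525 -2.769   1.122 ] 15.782398467040247
tip scene [[294.4, 221.4], [303.4, 219.5]] top [[276.8, 190.0], [268.1, 189.0]]
2.05 [ 0.5226  0.0553 -0.1527 -2.9084  1.1218] 15.733399590054866
tip scene [[294.2, 219.9], [303.2, 218.1]] top [[276.7, 190.5], [268.0, 189.5]]
[[-1.1, 1.1], [3.1, 1.5], [-0.5, 0.4], [0.2, 0.7], [-0.3, -0.2], [2.1, -0.3], [-0.8, 0.2], [-0.4, 0.4], [0.6, 0.0], [-0.0, -0.0], [1.0, 0.1], [-0.5, 1.4], [0.1, 1.6], [1.6, 0.2], [-1.0, 0.2]]
obs tip (294.54400440044003, 223.0973597359736) (302.2447744774478, 221.44719471947195) (267.1930693069307, 187.0137513751375) (276.8190319031903, 187.56380638063806)
```

Fit: tub at (0.523, 0.055), yaw −0.152, lid 1.12 rad, lever about 1.9, loop at its stop. Next is a helper that turns tub-frame TCP targets into move numbers.

```bash
cat >> h.py <<'E'
PB=[.5226,.0553,-.1525]
def plan(targets,turn=True,p=PB):
    s=get_state();q=s["eef_rot"];M=R.from_quat(np.r_[q[1:],q[0]]).as_matrix()
    yaw=np.arctan2(M[1,1],M[0,1]);t=-(np.pi/2+p[2]-yaw)
    for g in targets:
        d=M.T@(W(p,g)[0]-s["ee_pos"]); print(np.round(d/.15,3).tolist(),"turn",round(np.degrees(t)/60,3))
    c,sn=np.cos(p[2]),np.sin(p[2]);e=s["ee_pos"]-[p[0],p[1],0]
    print("tub-frame tcp",np.round([c*e[0]+sn*e[1],-sn*e[0]+c*e[1],e[2]],4),"t",s["time_s"],"F",s["wrist_force"].round(1))
E
python3 - <<'E'
from h import *
plan([[-.075,.045,.25]])
s=get_state();print(W(PB,[[-.075,.045,.25]]))
E
```

```text
[-2.687, -2.565, -0.128] turn -0.138
tub-frame tcp [-0.4185  0.4837  0.2301] t 0.1 F [ 0.8 -0.4  0.4]
[[0.45530635 0.11117097 0.25      ]]
```

Emit:
play_rows(
  motion=[-1,-0.96,-0.4,-0.138,-1,-0.96,-0.4,-0.138,-1,-0.96,-0.4,-0.138,-1,-0.96,-0.4,-0.138,-1,-0.96,-0.4,-0.138,-1,-0.96,-0.4,-0.138],
  claw=1,
)

```text
time_s: 0.6
ee_pos: [0.2868, 0.4126, 0.2931]
eef_rot: [0.002, 0.078, 0.997, -0.0]
wrist_force: [0.5, 0.2, 0.6]
width: 0.146
grip_force: 0.0
```

```bash
python3 -c "
from h import *
plan([[-.075,.045,.25]])"
```

```text
[-1.422, -1.81, 0.293] turn -0.004
tub-frame tcp [-0.2874  0.3173  0.2931] t 0.6 F [0.5 0.2 0.6]
```

Emit:
play_rows(
  motion=[-0.75,-0.95,0,0,-0.75,-0.95,0,0,-0.75,-0.95,0,0,-0.75,-0.95,0,0,-0.75,-0.95,0,0,-0.75,-0.95,0,0],
)

```text
time_s: 1.1
ee_pos: [0.3749, 0.2556, 0.2908]
eef_rot: [0.0, 0.079, 0.997, -0.001]
wrist_force: [0.5, 0.2, -0.4]
width: -0.001
grip_force: 0.0
```

```bash
python3 -c "
from h import *
plan([[-.075,.045,.25]])"
```

```text
[-0.68, -0.867, 0.273] turn -0.005
tub-frame tcp [-0.1764  0.1756  0.2908] t 1.1 F [ 0.5  0.2 -0.4]
```

Emit:
play_rows(
  motion=[-0.66,-0.85,0,0,-0.66,-0.85,0,0,-0.66,-0.85,0,0,-0.66,-0.85,0,0,-0.66,-0.85,0.25,0,-0.66,-0.85,0.25,0,-0.66,-0.85,0.25,0,-0.66,-0.85,0.25,0],
)

```text
time_s: 1.77
ee_pos: [0.4518, 0.1185, 0.2541]
eef_rot: [-0.0, 0.075, 0.997, 0.0]
wrist_force: [-0.0, 0.4, -0.6]
width: 0.002
grip_force: 0.0
```

```bash
python3 -c "
from h import *
T=[]
for th in np.linspace(1.1,.25,8):
    c=lidp(th,.13,.045,.008);T.append([c[0]-.011,.045,c[2]])
plan(T)"
```

```text
[-0.269, -0.045, 0.097] turn 0.002
[-0.363, -0.045, 0.145] turn 0.002
[-0.451, -0.046, 0.203] turn 0.002
[-0.531, -0.046, 0.272] turn 0.002
[-0.602, -0.046, 0.35] turn 0.002
[-0.662, -0.046, 0.436] turn 0.002
[-0.712, -0.046, 0.529] turn 0.002
[-0.751, -0.046, 0.627] turn 0.002
tub-frame tcp [-0.0796  0.0517  0.2541] t 1.7667 F [-0.   0.4 -0.6]
```

Emit:
play_rows(
  motion=[-0.2,-0.04,0.08,0,-0.27,-0.04,0.097,0,-0.315,-0.04,0.12,0,-0.363,-0.04,0.145,0,-0.41,-0.04,0.174,0,-0.451,-0.04,0.203,0,-0.49,-0.04,0.237,0,-0.531,-0.04,0.272,0],
)

```text
time_s: 2.43
ee_pos: [0.5304, 0.0993, 0.2127]
eef_rot: [0.0, 0.076, 0.997, 0.0]
wrist_force: [0.4, 0.5, 0.5]
width: -0.003
grip_force: 0.2
```

```bash
python3 -c "
from h import *
T=[]
for th in np.linspace(.7,.15,8):
    c=lidp(th,.13,.045,.008);T.append([c[0]-.011,.045,c[2]])
plan(T)"
```

```text
[-0.015, 0.002, 0.019] turn 0.0
[-0.06, 0.002, 0.07] turn 0.0
[-0.101, 0.002, 0.125] turn 0.0
[-0.138, 0.002, 0.182] turn 0.0
[-0.17, 0.002, 0.242] turn 0.0
[-0.197, 0.002, 0.305] turn 0.0
[-0.219, 0.002, 0.37] turn 0.0
[-0.236, 0.002, 0.436] turn 0.0
tub-frame tcp [0.001  0.0447 0.2127] t 2.4333 F [0.4 0.5 0.5]
```

Emit:
play_rows(
  motion=[-0.015,0,0.02,0,-0.06,0,0.07,0,-0.1,0,0.125,0,-0.138,0,0.18,0,-0.17,0,0.24,0,-0.197,0,0.305,0,-0.22,0,0.37,0,-0.22,0,0.37,0],
)

```text
time_s: 3.1
ee_pos: [0.5613, 0.0938, 0.1543]
eef_rot: [-0.002, 0.076, 0.997, -0.0]
wrist_force: [-0.4, 0.6, -1.0]
width: 0.001
grip_force: 0.0
```

```bash
python3 -c "
from h import *
cv2.imwrite('pics/s2.png',cv2.resize(get_image('scene')[100:250,210:360,::-1],(600,600),interpolation=cv2.INTER_CUBIC))
plan([[.055,.045,.24]])"
```

```text
[-0.148, 0.005, -0.565] turn 0.0
tub-frame tcp [0.0325 0.0441 0.1554] t 3.15 F [-0.4 -0.4  0.5]
```

View pics/s2.png

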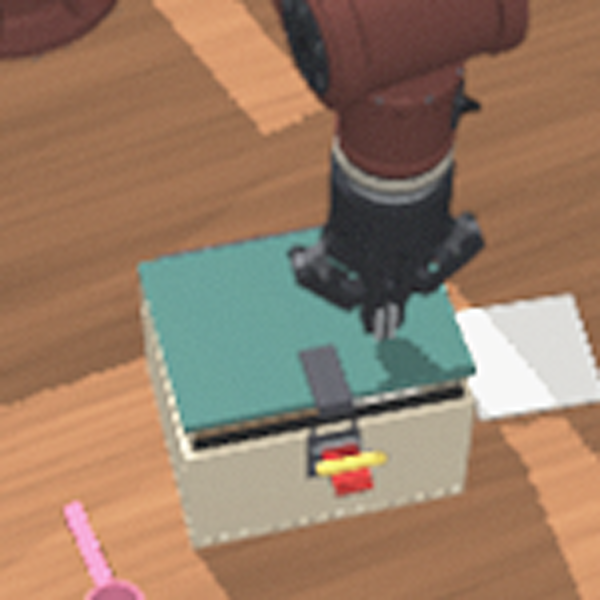

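The lid is down on the gasket, and the lever and loop are unchanged (bar at crop (350,462)). Next I go round to the +x side.

```bash
python3 -c "
from h import *
plan([[.035,.044,.22],[.178,0,.22],[.178,0,.155]])"
```

```text
[-0.015, -0.001, -0.431] turn 0.0
[-0.968, -0.295, -0.434] turn 0.0
[-0.97, -0.294, -0.001] turn 0.0
tub-frame tcp [0.0325 0.0441 0.1554] t 3.15 F [-0.4 -0.4  0.5]
```

Emit:
play_rows(
  motion=[0,0,-0.25,0,0,0,-0.43,0,-0.25,-0.08,-0.43,0,-0.5,-0.15,-0.43,0,-0.75,-0.23,-0.43,0,-0.97,-0.294,-0.43,0,-0.97,-0.294,-0.43,0,-0.97,-0.294,-0.43,0],
)

```text
time_s: 3.82
ee_pos: [0.7005, 0.0275, 0.2212]
eef_rot: [-0.001, 0.077, 0.997, 0.0]
wrist_force: [-1.0, 1.0, -0.3]
width: -0.002
grip_force: 0.0
```

```bash
python3 -c "
from h import *
plan([[.178,0,.155],[.115,0,.155]])"
```

```text
[0.013, 0.003, 0.441] turn -0.001
[0.433, 0.002, 0.442] turn -0.001
tub-frame tcp [ 0.1801 -0.0004  0.2212] t 3.8167 F [-1.   1.  -0.3]
```

Emit:
play_rows(
  motion=[0.01,0,0.2,0,0.01,0,0.4,0,0.01,0,0.44,0,0.01,0,0.44,0],
)

```text
time_s: 4.15
ee_pos: [0.6944, 0.0297, 0.1524]
eef_rot: [-0.004, 0.076, 0.997, 0.0]
wrist_force: [-0.3, -0.3, 0.4]
width: -0.0
grip_force: 0.0
```

```bash
python3 -c "
from h import *
a=cv2.resize(get_image('scene')[140:260,230:340,::-1],(400,436),interpolation=cv2.INTER_CUBIC);b=cv2.resize(get_image('top')[150:270,212:322,::-1],(400,436),interpolation=cv2.INTER_CUBIC)
cv2.imwrite('pics/c3.png',np.hstack([a,b]))
plan([[.178,0,.155],[.113,0,.155]])"
```

```text
[-0.004, -0.006, 0.015] turn 0.001
[0.43, -0.006, 0.015] turn 0.001
tub-frame tcp [0.1774 0.001  0.1573] t 4.25 F [1.  0.3 0.4]
```

View pics/c3.png

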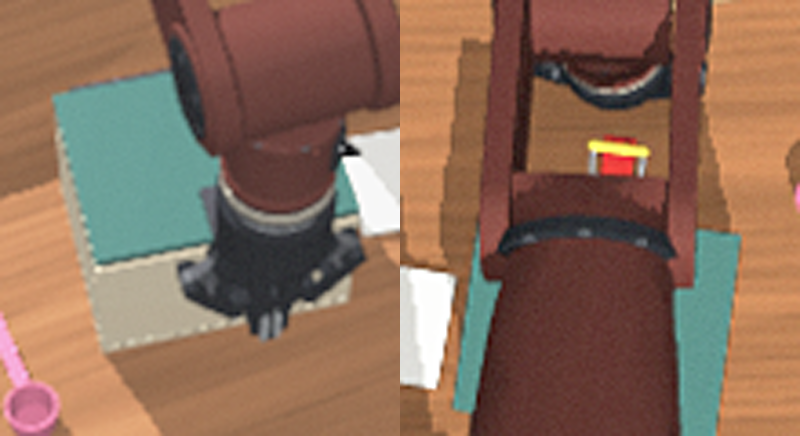

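The gripper stands clear on the +x side, and the top view still shows the yellow bar (crop (617,148)) at its stop. Now I sweep it over.

Emit:
play_rows(
  motion=[0.05,0,0.015,0,0.12,0,0.015,0,0.18,0,0.015,0,0.24,0,0.015,0,0.3,0,0.015,0,0.36,0,0.015,0,0.41,0,0.015,0,0.435,0,0.015,0],
)

```text
time_s: 4.92
ee_pos: [0.6328, 0.0389, 0.1547]
eef_rot: [0.0, 0.076, 0.997, 0.0]
wrist_force: [-0.3, 0.8, -0.0]
width: 0.004
grip_force: 0.0
```

```bash
python3 -c "
from h import *
b=cv2.resize(get_image('top')[150:270,212:322,::-1],(550,600),interpolation=cv2.INTER_CUBIC)
cv2.imwrite('pics/c4.png',b)
plan([[.113,0,.155],[.15,0,.155],[.15,0,.18]])"
```

```text
[-0.016, -0.003, -0.007] turn 0.001
[-0.262, -0.004, -0.008] turn 0.001
[-0.262, -0.004, -0.174] turn 0.001
tub-frame tcp [0.1106 0.0005 0.1539] t 4.9667 F [-0.4 -0.2 -0.4]
```

View pics/c4.png

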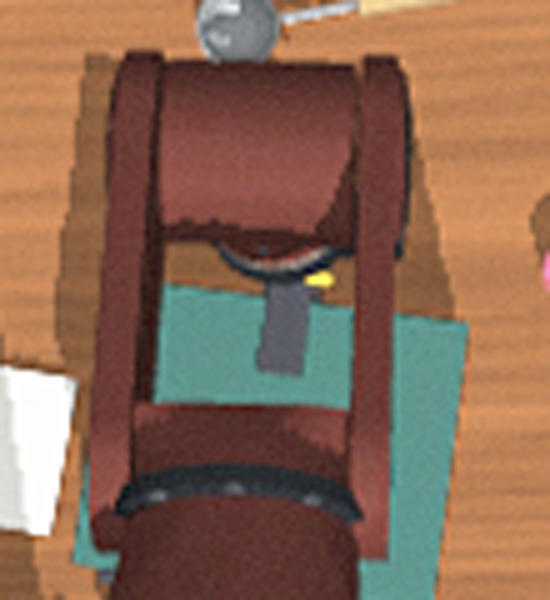

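The yellow bar end now shows at crop (320,280), beside the keeper. I back off and check it in both views.

Emit:
play_rows(
  motion=[-0.15,0,-0.03,0,-0.3,0,-0.1,0,-0.5,0,-0.5,0,-0.9,0,-0.6,0,-0.9,0,-0.6,0,-0.9,0,-0.6,0,-0.9,0,-0.6,0],
)

```text
time_s: 5.55
ee_pos: [0.769, 0.0175, 0.2442]
eef_rot: [0.001, 0.076, 0.997, -0.0]
wrist_force: [-0.3, -0.6, -1.4]
width: 0.002
grip_force: 0.0
```

```bash
python3 -c "
from h import *
a=cv2.resize(get_image('scene')[170:240,250:336,::-1],(400,326),interpolation=cv2.INTER_CUBIC);b=cv2.resize(get_image('top')[170:240,232:318,::-1],(400,326),interpolation=cv2.INTER_CUBIC)
cv2.imwrite('pics/c5.png',np.hstack([a,b]))
k=4.651
for lev,el in((1.9,2.2),(1.9,2.7),(1.9,2.9)):
  B=W(PB,[barp(lev,el-1.76-lev,-.019),barp(lev,el-1.76-lev,.019)])
  print(el,(k*(proj('scene',B)-[250,170])).round().tolist(),(k*(proj('top',B)-[232,170])+[400,0]).round().tolist())
for lev in(1.7,1.9,2.1):
  B=W(PB,[tipp(lev,-.012),tipp(lev,.012)])
  print(lev,(k*(proj('scene',B)-[250,170])).round().tolist(),(k*(proj('top',B)-[232,170])+[400,0]).round().tolist())
plan([[.138,0,.19],[.138,0,.165]])"
```

```text
2.2 [[175.0, 160.0], [241.0, 147.0]] [[610.0, 167.0], [545.0, 159.0]]
2.7 [[170.0, 157.0], [235.0, 144.0]] [[608.0, 187.0], [544.0, 179.0]]
2.9 [[169.0, 160.0], [234.0, 147.0]] [[608.0, 191.0], [544.0, 183.0]]
1.7 [[207.0, 254.0], [249.0, 245.0]] [[609.0, 91.0], [570.0, 86.0]]
1.9 [[207.0, 242.0], [248.0, 233.0]] [[609.0, 92.0], [568.0, 87.0]]
2.1 [[205.0, 229.0], [247.0, 220.0]] [[607.0, 97.0], [567.0, 92.0]]
[0.719, -0.002, 0.347] turn 0.0
[0.718, -0.002, 0.514] turn 0.0
tub-frame tcp [0.2461 0.0004 0.2417] t 5.65 F [-0.3 -0.3 -0.9]
```

View pics/c5.png

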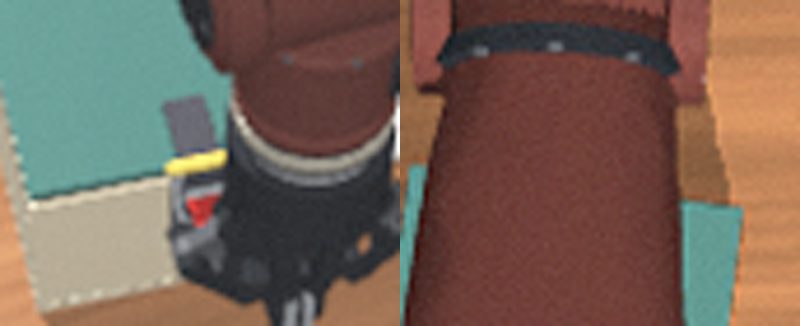

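The bar seems to lie across the keeper (scene crop (196,163)), but the arm hides the rest. I move aside for a clear look.

Emit:
play_rows(
  motion=[0,0.25,-0.1,0,0,0.5,-0.2,0,0,0.75,-0.2,0,0,1,-0.2,0,0,1,-0.2,0,0,1,-0.2,0,0,1,-0.2,0],
)

```text
time_s: 6.23
ee_pos: [0.7882, 0.1664, 0.2719]
eef_rot: [-0.002, 0.076, 0.997, -0.001]
wrist_force: [-0.1, 0.2, -0.2]
width: -0.003
grip_force: 0.0
```

```bash
python3 -c "
from h import *
a=cv2.resize(get_image('scene')[170:240,250:336,::-1],(400,326),interpolation=cv2.INTER_CUBIC);b=cv2.resize(get_image('top')[170:240,232:318,::-1],(400,326),interpolation=cv2.INTER_CUBIC)
cv2.imwrite('pics/c6.png',np.hstack([a,b]))
k=4.651
def pr(n,P):
  B=W(PB,P);print(n,(k*(proj('scene',B)-[250,170]+.5)).round().tolist(),(k*(proj('top',B)-[232,170]+.5)+[400,0]).round().tolist())
pr('keeper floor back',[lidp(.034,.118,-.012,.014),lidp(.034,.118,.012,.014)])
pr('lip top',[lidp(.034,.1738,-.012,.02),lidp(.034,.1738,.012,.02)])
pr('lid corners',[lidp(.034,.16,-.1,.008),lidp(.034,.16,.1,.008)])
plan([[.138,0,.19],[.138,0,.165]])"
```

```text
keeper floor back [[165.0, 100.0], [206.0, 92.0]] [[589.0, 262.0], [549.0, 257.0]]
lip top [[189.0, 172.0], [231.0, 163.0]] [[601.0, 168.0], [560.0, 163.0]]
lid corners [[32.0, 195.0], [373.0, 125.0]] [[746.0, 211.0], [412.0, 169.0]]
[0.723, -0.992, 0.554] turn -0.001
[0.722, -0.992, 0.721] turn -0.001
tub-frame tcp [0.2467 0.1488 0.2728] t 6.3333 F [ 0.4 -0.8  0.4]
```

View pics/c6.png

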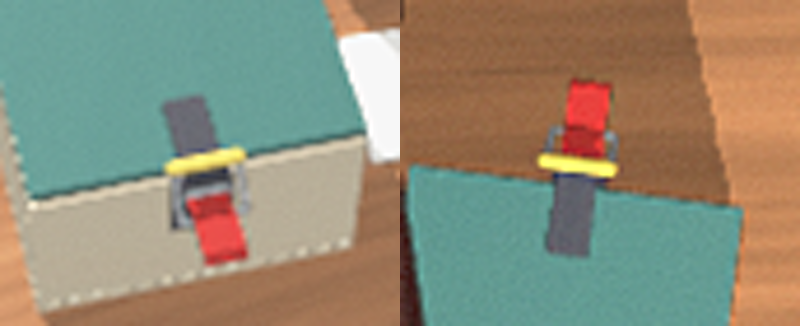

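```bash
python3 - <<'E'
from h import *
px={}
for n in("scene","top"):
    I=get_image(n).astype(int);out=[]
    sl=(slice(150,240),slice(240,330));J=I[sl]
    m=(J[...,0]>150)&(J[...,1]>130)&(J[...,2]<.65*J[...,1])&(abs(J[...,0]-J[...,1])<70)
    # weighted by yellow-ness
    w=np.clip(np.minimum(J[...,0],J[...,1])-J[...,2]-55,0,None)*(m|cv2.dilate(m.astype(np.uint8),np.ones((3,3))).astype(bool))
    v,u=np.mgrid[150:240,240:330];px[n]=np.array([(u*w).sum(),(v*w).sum()])/w.sum();print(n,px[n].round(2),m.sum(),u[m].min(),u[m].max(),v[m].min(),v[m].max())
k=4.651
ob={"scene":np.array([183.5,99.5])/k+[250,170]-.5,"top":(np.array([569.5,257])-[400,0])/k+[232,170]-.5}
kb=W(PB,lidp(.034,.118,0,.014))
for bias in(0,1):
  def f(P): return np.r_[tuple(proj(n,W(PB,[P]))[0]-px[n]+bias*(ob[n]-proj(n,kb)[0]) for n in px)]
  r=least_squares(f,[.09,0,.14]);print(bias,r.x.round(4),r.fun.round(2))
print({n:(ob[n]-proj(n,kb)[0]).round(2) for n in px})
E
```

```text
scene [293.67 204.12] 55 286 302 202 207
top [269.84 205.03] 167 249 329 150 239
0 [ 0.092  -0.0008  0.1518] [ 0.66 -0.06  0.66  0.21]
1 [0.0904 0.     0.1526] [ 0.35 -0.03  0.35  0.11]
{'scene': array([-0.47,  0.77]), 'top': array([ 0.08, -0.62])}
```

The bar (about x 0.091, z 0.152) has caught on top of the lip, because my sweep nudged the lever down to about 1.75. To clear it I'll grip the lever tip lightly from above and raise it.

Emit:
play_rows(
  motion=[0.2,-0.25,0,0,0.4,-0.5,0.1,0,0.6,-0.75,0.3,0,0.73,-0.99,0.5,0,0.73,-0.99,0.55,0,0.73,-0.99,0.55,0,0.73,-0.99,0.55,0,0.73,-0.99,0.55,0],
  claw=0.5,
  force=20,
)

```text
time_s: 7.1
ee_pos: [0.66, 0.0353, 0.1922]
eef_rot: [0.001, 0.077, 0.997, 0.0]
wrist_force: [0.5, 0.0, 0.3]
width: 0.497
grip_force: 0.0
```

```bash
python3 -c "
from h import *
plan([[.138,0,.123],[.1335,0,.136]]);print(get_state()['width'])"
```

```text
[0.006, -0.008, 0.461] turn -0.002
[0.036, -0.008, 0.374] turn -0.002
tub-frame tcp [0.1388 0.0011 0.1922] t 7.1 F [0.5 0.  0.3]
0.4966921305788082
```

Emit:
play_rows(
  motion=[0,-0.005,0.15,0,0,-0.005,0.3,0,0,-0.005,0.4,0,0,-0.005,0.49,0,0,-0.005,0.49,0,0,-0.005,0.49,0],
)

```text
time_s: 7.6
ee_pos: [0.6604, 0.036, 0.1185]
eef_rot: [0.001, 0.076, 0.997, 0.0]
wrist_force: [-0.3, -0.1, 0.7]
width: 0.496
grip_force: 0.0
```

Emit:
play_rows(
  motion=[0,0,0,0,0,0,0,0,0,0,0,0,0,0,0,0],
  claw=0.9,
  force=25,
)

```text
time_s: 7.93
ee_pos: [0.6607, 0.0326, 0.1203]
eef_rot: [0.002, 0.076, 0.997, -0.003]
wrist_force: [-0.1, -6.1, 1.6]
width: 0.268
grip_force: 27.4
```

Emit:
play_rows(
  motion=[0.003,0.01,-0.025,0,0.008,0.01,-0.05,0,0.016,0.01,-0.075,0,0.026,0.01,-0.095,0,0.03,0.01,-0.1,0,0.03,0.01,-0.1,0],
)

```text
time_s: 8.43
ee_pos: [0.6555, 0.0334, 0.133]
eef_rot: [0.001, 0.076, 0.997, -0.004]
wrist_force: [0.7, -9.1, -6.1]
width: 0.273
grip_force: 26.9
```

```bash
python3 - <<'E'
from h import *
plan([[.138,0,.123]])
a=get_image('scene');cv2.imwrite('pics/s7.png',cv2.resize(a[170:240,250:336,::-1],(800,651),interpolation=cv2.INTER_CUBIC)[:600])
J=a[180:225,270:320].astype(int);m=(J[...,0]>150)&(J[...,1]>130)&(J[...,2]<.65*J[...,1])&(abs(J[...,0]-J[...,1])<70)
v,u=np.nonzero(m);print(len(u),u.mean()+270,v.mean()+180,u.min()+270,u.max()+270)
E
```

```text
[-0.022, 0.01, 0.066] turn 0.0
tub-frame tcp [ 0.1346 -0.0014  0.133 ] t 8.4333 F [ 0.7 -9.1 -6.1]<stdin>:5: RuntimeWarning: Mean of empty slice.
  ret = ret.dtype.type(ret / rcount)
Traceback (most recent call last):
ValueError: zero-size array to reduction operation minimum which has no identity
```

View pics/s7.png

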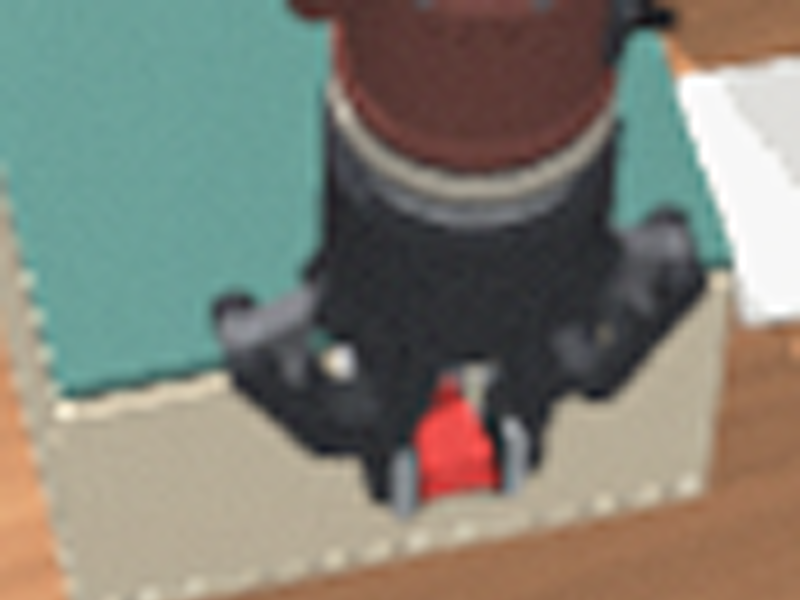

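The gripper holds the red lever and has raised it about 13 mm. I release, back out and measure the bar.

Emit:
play_rows(
  motion=[0,0,0,0,0,0,0,0,0,0,-0.1,0,0,0,-0.25,0,0,0,-0.45,0,-0.1,0.1,-0.6,0,-0.3,0.3,-0.6,0,-0.5,0.55,-0.6,0],
  claw=0.5,
)

```text
time_s: 9.15
ee_pos: [0.7397, 0.1032, 0.2291]
eef_rot: [0.005, 0.077, 0.997, 0.001]
wrist_force: [0.8, 0.5, 0.0]
width: 0.499
grip_force: 0.0
```

Emit:
play_rows(
  motion=[-0.2,0.25,0,0,-0.3,0.5,0,0,-0.3,0.6,0,0,-0.3,0.6,0,0,-0.3,0.6,0,0],
  claw=1,
)

```text
time_s: 9.57
ee_pos: [0.7947, 0.1873, 0.2234]
eef_rot: [0.001, 0.075, 0.997, 0.0]
wrist_force: [-0.3, 0.2, -0.3]
width: -0.004
grip_force: 0.0
```

```bash
cat > bar.py <<'E'
from h import *
px={};rd={}
for n,(u0,u1,v0,v1) in {"scene":(280,312,190,225),"top":(255,285,185,215)}.items():
    I=get_image(n);cv2.imwrite(f'pics/{n}_last.png',I[:,:,::-1]);J=I[v0:v1,u0:u1].astype(int);r,g,b=J[...,0],J[...,1],J[...,2]
    v,u=np.mgrid[v0:v1,u0:u1]
    w=np.clip(np.minimum(r,g)-b-65,0,None)*(g>120);px[n]=np.array([(u*w).sum(),(v*w).sum()])/w.sum()
    m=(r>140)&(g<90)&(b<90);rd[n]=[u[m].mean(),v[m].mean(),u[m].min(),u[m].max(),v[m].min(),v[m].max(),m.sum()]
    print(n,px[n].round(2),(w>0).sum(),"red",np.round(rd[n],1))
bias={"scene":np.array([-.47,.77]),"top":np.array([.08,-.62])}
def f(P): return np.r_[tuple(proj(n,W(PB,[P]))[0]-px[n]+bias[n] for n in px)]
r=least_squares(f,[.09,0,.14]);print("bar tub",r.x.round(4),r.fun.round(2))
for L in(1.6,1.75,1.9,2.05,2.2):print(L,[proj(n,W(PB,[tipp(L)]))[0].round(1).tolist() for n in px])
plan([[.138,0,.19]])
E
python3 bar.py
```

```text
scene [292.81 202.48] 55 red [296.4 216.9 290.  302.  211.  223.  100. ]
top [269.39 208.56] 51 red [271.3 195.  260.  276.  187.  207.  146. ]
bar tub [0.0812 0.0003 0.1466] [ 0.37 -0.03  0.37  0.12]
1.6 [[299.0, 224.6], [272.8, 189.1]]
1.75 [[299.0, 223.0], [272.7, 189.0]]
1.9 [[298.9, 221.1], [272.5, 189.3]]
2.05 [[298.7, 219.0], [272.3, 190.0]]
2.2 [[298.4, 216.6], [272.1, 191.0]]
[0.74, -1.128, 0.224] turn 0.0
tub-frame tcp [0.249  0.1692 0.2237] t 9.6667 F [-0.   0.1  0.2]
```

The bar is now behind the lip: tub (0.081, 0.147), against an expected (0.082, 0.144). On to pressing the lever.

Emit:
play_rows(
  motion=[0.2,-0.28,0,0,0.4,-0.56,0,0,0.6,-0.84,0,0,0.68,-0.99,0.1,0,0.68,-0.99,0.2,0,0.68,-0.99,0.24,0,0.68,-0.99,0.24,0,0.68,-0.99,0.24,0],
)

```text
time_s: 10.33
ee_pos: [0.6713, 0.0535, 0.1873]
eef_rot: [0.0, 0.077, 0.997, 0.0]
wrist_force: [0.2, -0.1, -0.3]
width: 0.004
grip_force: 0.0
```

```bash
cat > arc.py <<'E'
from h import *
import sys
a,b,n,d=map(float,sys.argv[1:]);T=[]
for L in np.linspace(a,b,int(n)):
    c=[.094+.036*np.sin(L)+(.0065-d)*np.cos(L),.124-.036*np.cos(L)+(.0065-d)*np.sin(L)];T.append([c[0]+.011,0,c[1]])
plan(T)
E
python3 arc.py 1.7 .9 8 0.003
```

```text
[0.047, -0.139, 0.368] turn -0.001
[0.043, -0.139, 0.395] turn -0.001
[0.041, -0.139, 0.423] turn -0.001
[0.043, -0.139, 0.45] turn -0.001
[0.047, -0.139, 0.477] turn -0.001
[0.055, -0.139, 0.504] turn -0.001
[0.066, -0.139, 0.529] turn -0.001
[0.08, -0.139, 0.553] turn -0.001
tub-frame tcp [0.1473 0.0208 0.1873] t 10.3333 F [ 0.2 -0.1 -0.3]
```

Emit:
play_rows(
  motion=[0.02,-0.14,0.05,0,0.04,-0.14,0.1,0,0.045,-0.14,0.2,0,0.045,-0.14,0.28,0,0.045,-0.14,0.33,0,0.045,-0.14,0.368,0,0.043,-0.14,0.395,0,0.041,-0.14,0.423,0],
)

```text
time_s: 11.0
ee_pos: [0.6633, 0.0346, 0.1243]
eef_rot: [0.001, 0.076, 0.997, 0.0]
wrist_force: [2.8, 0.8, 3.9]
width: 0.001
grip_force: 2.0
```

```bash
python3 arc.py 1.4 .6 8 0.004
```

```text
[0.009, -0.006, 0.026] turn 0.0
[0.013, -0.006, 0.053] turn 0.0
[0.021, -0.006, 0.08] turn 0.0
[0.031, -0.006, 0.105] turn 0.0
[0.044, -0.006, 0.129] turn 0.0
[0.06, -0.006, 0.151] turn 0.0
[0.079, -0.006, 0.172] turn 0.0
[0.099, -0.006, 0.19] turn 0.0
tub-frame tcp [0.1422 0.0009 0.1243] t 11.0 F [2.8 0.8 3.9]
```

Contact on the lever, with force rising as expected.

Emit:
play_rows(
  motion=[0.009,-0.005,0.026,0,0.013,-0.005,0.053,0,0.021,-0.005,0.08,0,0.031,-0.005,0.105,0,0.044,-0.005,0.129,0,0.06,-0.005,0.151,0,0.079,-0.005,0.172,0,0.099,-0.005,0.19,0],
)

```text
time_s: 11.67
ee_pos: [0.6484, 0.0358, 0.0949]
eef_rot: [0.002, 0.076, 0.997, 0.0]
wrist_force: [5.7, 2.1, 0.1]
width: -0.0
grip_force: 2.4
```

```bash
python3 arc.py .6 0 7 0.004
```

```text
[-0.001, 0.001, -0.005] turn -0.0
[0.019, 0.001, 0.009] turn -0.0
[0.04, 0.001, 0.02] turn -0.0
[0.062, 0.001, 0.03] turn -0.0
[0.085, 0.001, 0.038] turn -0.0
[0.108, 0.001, 0.043] turn -0.0
[0.132, 0.001, 0.046] turn -0.0
tub-frame tcp [ 0.1273 -0.0002  0.0949] t 11.6667 F [5.7 2.1 0.1]
```

Emit:
play_rows(
  motion=[0.019,0,0.009,0,0.04,0,0.02,0,0.062,0,0.03,0,0.085,0,0.038,0,0.108,0,0.043,0,0.132,0,0.046,0,0.14,0,0.046,0,0.14,0,0.046,0],
)

```text
time_s: 12.33
ee_pos: [0.6341, 0.0377, 0.0889]
eef_rot: [0.01, 0.076, 0.997, 0.0]
wrist_force: [21.2, -0.6, -11.9]
width: 0.001
grip_force: 10.4
```

```bash
python3 arc.py 0 0 1 0.004
```

```text
[0.036, 0.003, 0.005] turn -0.0
tub-frame tcp [ 0.1129 -0.0005  0.0889] t 12.3333 F [ 21.2  -0.6 -11.9]
```

Emit:
play_rows(
  motion=[0.015,0,0,0,0.03,0,0,0,0.03,0,0,0,0.03,0,0,0],
)

```text
time_s: 12.67
ee_pos: [0.634, 0.0377, 0.0891]
eef_rot: [0.016, 0.077, 0.997, -0.0]
wrist_force: [30.9, -1.8, -20.4]
width: 0.001
grip_force: 15.2
```

```bash
python3 arc.py 0 0 1 0.004
```

```text
[0.035, 0.003, 0.006] turn -0.001
tub-frame tcp [ 0.1128 -0.0005  0.0891] t 12.6667 F [ 30.9  -1.8 -20.4]
```

It's at a hard stop, so I retreat and check.

Emit:
play_rows(
  motion=[-0.1,0,0,0,-0.3,0,0,0,-0.5,0.1,-0.2,0,-0.6,0.35,-0.5,0,-0.6,0.6,-0.8,0,-0.6,0.85,-0.9,0,-0.6,1,-0.9,0,-0.6,1,-0.9,0],
)

```text
time_s: 13.33
ee_pos: [0.7336, 0.179, 0.2263]
eef_rot: [0.001, 0.074, 0.997, 0.001]
wrist_force: [-0.5, 0.1, 1.9]
width: 0.002
grip_force: 0.0
```

```bash
sed -i 's/(1.6,1.75,1.9,2.05,2.2)/(0,.15,.3,.5)/' bar.py; python3 bar.py; python3 -c "
import cv2,numpy as np
a=cv2.imread('pics/scene_last.png')[170:240,250:336];b=cv2.imread('pics/top_last.png')[170:240,232:318]
cv2.imwrite('pics/c8.png',np.hstack([cv2.resize(i,(400,326),interpolation=cv2.INTER_CUBIC) for i in(a,b)]))"
```

```text
scene [293.29 205.65] 48 red [294.  216.6 290.  298.  212.  221.   70. ]
top [269.94 206.32] 54 red [271. 203. 271. 271. 203. 203.   1.]
bar tub [ 8.790e-02 -1.000e-04  1.415e-01] [ 0.35 -0.03  0.35  0.11]
0 [[294.2, 219.2], [271.4, 207.1]]
0.15 [[294.8, 221.3], [271.7, 204.7]]
0.3 [[295.5, 223.0], [271.9, 202.3]]
0.5 [[296.3, 225.0], [272.3, 199.3]]
[0.345, -1.009, 0.223] turn 0.004
tub-frame tcp [0.1891 0.1516 0.2232] t 13.4333 F [-0.1 -0.4 -0.4]
```

View pics/c8.png

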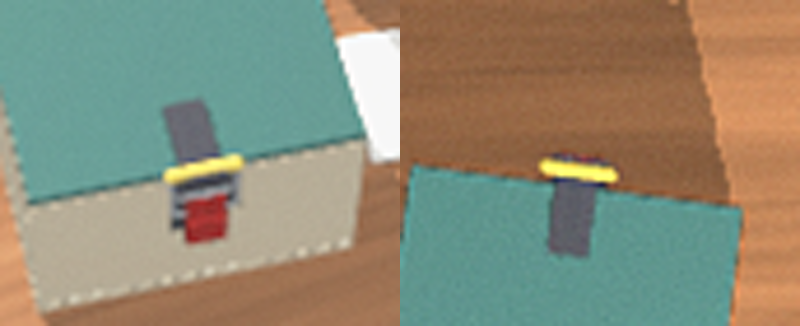

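The lever hangs flat (red at scene crop (207,220), hidden from above) and the yellow bar sits in the keeper at tub (0.088, 0.141). The lid gap is closed, so I'm handing in.

```bash
python3 -c "
from rig import *
print(hand_in())"
```

```text
the job is handed in; nothing more can be done
None
```

The job is handed in: by my last images the lid is shut, the wire loop sits behind the keeper's lip and the red lever is flat against the tub, but hand-in gave no verdict, and I didn't measure the bystanders after the start.

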